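Press the cork foot onto a teapot miniature

ROBOT

A 6-joint arm with a two-finger parallel gripper is mounted at the origin on the work surface. World frame = base frame: x ahead of the robot, y to its left, z up, the work surface at z = 0. Lengths are in mm, angles in rad, forces in N, time in s.
With the tool pointing down it reaches from about 375 to 900 mm from the base axis. Payload 3.1 kg.
Tool frame: the origin (TCP) lies at the very end of the fingers, on their centre line; the grasp point (between the pads) lies 19 mm behind it; z points along the fingers, y is the line along which they close (so a half turn about z gives the same grasp; the last joint's range is limited). The gripper opens to 85 mm and grips with 20 to 120 N. Pads are 22 mm wide; open, the fingers measure 114 mm over their backs; the gripper's body (76 mm by 85 mm) begins 54 mm behind the grasp point. The pads swing forward as they close: fully open they stand 13 mm farther back than shut.
Start: joints at [1.165, 0.527, 1.433, -0, 1.181, -0.178], TCP at [141.107, 608.84, 231.31] pointing down, gripper open.
Joint ranges: [-3.08, 3.08], [-0.75, 2.2], [0.22, 2.44], [-1.43, 4.57], [0, 2.65], [-2.85, 2.85]. Speed limits (rad/s): [2.79, 2.79, 3.14, 3.14, 3.14, 3.14].

INTERFACE

Orientations are given as a rotation vector (axis times angle).
In Python, from workcell import arm gives the robot as it stands.
- The arm moves only by the tool play_rows, never from a script. Its argument "targets" is a list of rows, each an object with "claw": the finger opening in m, from 0 to 0.0854; "slide": the shift along the world's x, y, z in m, a list of three; "spin": the turn about the world's z in degrees. A call has 1 to 20 rows; each row shifts and turns the commanded pose from where the row before left it; what a row does not reach is not made up. A row lasts 1/10 s, in which the tool goes at most 50 mm and 8.59 degrees, less where a joint would pass 70% of its speed; a pose out of reach is approached as far as the arm can. A call with a gripper value outside its range is refused whole. The fingers move at their own pace and stop on an object; "newtons" is the grip in N (left out, the last holds). Time passes only in rows, so rows that do not move let the fingers close. It gives the time, the measured TCP pose, the force, the opening and the grip force at its end, in the units of the state.
- arm.get_obs(): the state, without advancing time (a new reading comes with each control period).
- arm.get_image(name): name is "scene" or "side" or "wrist"; returns (picture, depth): 384x512x3 uint8, blue, green, red; 384x512 float32, mm along the optical axis (not along the pixel's ray), 0 where there is no reading.
- arm.camera_info(name): a dict with "fx", "fy", "cx", "cy" (pixels), "xyz" and "orientation" of the camera in the world. Camera axes: x right, y up, looking along -z (the intrinsics and any distortion apply to the point x, -y, -z); pixel columns grow to the right and rows downward; lengths in mm; the calibration is good to about 2 mm. A picture is of the moment at which its call begins: read the wrist's pose just before it. camera_info takes no time and is no camera call; for the wrist camera it gives the pose at the moment of the call.
- arm.hand_in(): hands the job in; it is judged then, once.
The state is a dict: "time_s": time; "joints": joint angles; "dq": joint speeds; "tau": joint torques, N m; "position": TCP position; "ee_rot": TCP orientation; "wrist_force": force on the tool from outside, world axes, zero at the start; "ft_torque": the same for the moment, N m; "opening": finger opening in mm; "gripper_force": force on a finger pad.
Only numpy, scipy, OpenCV 4.12 (cv2) and the standard library are available. Lean on these libraries where they do the work, as an engineer would, in place of code of your own. Each camera call takes 0.05 s, during which the arm holds its last target. There are 200 camera calls.

TASK

Fit the cottage teapot's self-adhesive foot: lift the teapot with a light grip (thin glaze: never squeeze it harder than 40 N), set it down inside the rim of the sprung seat of the foot-pad press, lengthwise as the seat, and push it down until the seat's rim is flush with the housing top, not to the bottom stop. Keep it flush for three seconds and finish still holding it there, the robot touching only the teapot. Keep it upright throughout and leave the other souvenirs where they stand.

Things in the scene. Friction and masses are not known exactly. Their poses are not given: they have to be found in the camera images.
- teapot: Glazed miniature teapot shaped as a thatched cottage, about 0.15 kg. House 44 mm long (x) by 36 mm wide (y), flat side walls to 52 mm height, roof ridge along x at 70 mm, chimney to 76 mm. Spout at +x to 44 mm, handle at -x to 40 mm from the centre. Origin: centre of underside, z up. Grip the long walls at about 36 mm height (fingertips below 10 mm could meet the press). Yaw within 0.6 of +x.
- press: Grey foot-pad press fixed on the counter: housing 124 mm (x) by 112 mm (y), flat top 50 mm above the counter, with a 66 x 58 mm mouth in which the sprung seat moves straight up and down. Origin: centre of its underside; yaw within 0.45 rad.
- seat_floor (a point): Centre of the sprung seat's cork floor, in the middle of the press; moves with the seat, axes as the press. Recess 54 mm (x) by 46 mm (y): 5 mm clear round the teapot's foot, which fits either way round. Aluminium rim round it 4 mm high, 4 mm thick. At rest the floor is 60 mm and the rim top 64 mm above the counter, 14 mm proud of the housing; flush means floor at 46 mm.
- seat (a joint): Downward travel of the sprung seat, m: 0 at rest (up), 0.014 with its rim flush with the housing top, 0.024 at the bottom stop. Spring 450 N/m, preloaded so that the seat sinks at most 1 mm under the teapot alone; flush takes a push of about 7 N on the teapot, the bottom stop about 12 N. It springs up when let go.
- hare: Bystander: carved dark bog oak hare on a 72 x 34 mm foot, 82 mm high. Origin: centre of its underside.
- tower: Bystander: small stone round tower with conical cap, 48 mm across the foot, 118 mm high. Origin: centre of its underside.
- whistle: Bystander: blue tin penny whistle lying on the counter beyond the press, about 240 mm long along its x, 18 mm wide, 14 mm high.
- bookend: Bystander: brass shamrock bookend, foot 75 x 80 mm, 106 mm high, at the far left. Origin: centre of its underside.
There are look-alikes about, which are no part of the job. Of the things that look like the teapot, the smallest one is meant. Of the things shaped like the press, the grey one is meant.

How it is judged:
By the outcome, as a careful person would: the job done as asked, in the order asked, and still so for the second after the job is handed in, while the arm keeps its last pose, push and grip.
It also fails if it takes over 51 s, if anything falls off the work surface, if the arm or the gripper's body presses on something with over 40 N, if the wrist force passes 120 N, or if a joint passes its speed limit or range.

## Working session

There is one attempt and no reset: what is moved stays moved. The work goes in short steps, Python scripts to look and compute and a tool call to move; the robot and the scene stay as the last step left them, time stands still between calls to the robot, and variables do not carry over. Pictures are saved under pics/ and viewed, at most 10 in all, crops included, and the job is handed in when it is done.

Besides the shell and the picture viewer there is one more tool, called after "Call:" in YAML: its name, and indented under it one key for each argument. play_rows: Moves the arm, as the interface text tells. Its arguments: {"type":"object","properties":{"targets":{"type":"array"},"newtons":{"type":"number"}},"required":["targets"]}

```bash
mkdir -p pics
cat > h.py <<'E'
import numpy as np, cv2
from scipy.spatial.transform import Rotation as R
from workcell import arm
def cam(n):
    i=arm.camera_info(n); return i
def rot(i):
    o=np.array(i["orientation"],float)
    return R.from_rotvec(o).as_matrix() if o.shape==(3,) else o
def cloud(i,d):
    v,u=np.mgrid[:d.shape[0],:d.shape[1]]
    p=np.stack([(u-i["cx"])/i["fx"]*d,-(v-i["cy"])/i["fy"]*d,-d],-1)
    P=p@rot(i).T+np.array(i["xyz"]); P[d<=0]=np.nan; return P
E
python3 - <<'E'
from h import *
print(arm.get_obs())
ims=[]
for n in("scene","side","wrist"):
    i=cam(n); print(n,i)
    im,d=arm.get_image(n); np.savez(f"{n}0.npz",im=im,d=d,P=cloud(i,d)); ims.append(im)
    if n!="wrist": cv2.imwrite(f"pics/{n}0.png",cv2.resize(im,(800,600)))
cv2.imwrite("pics/wrist0.png",ims[2])
E
```

```text
{'time_s': 0.0, 'joints': array([ 1.16452443e+00,  5.28456222e-01,  1.43390676e+00, -9.25069207e-06,
        1.18138895e+00, -1.78471618e-01]), 'dq': array([ 0.00077957,  0.00044469,  0.00072162,  0.00053255, -0.00168098,
        0.00130069]), 'tau': array([-4.34503672e-04, -4.42351162e+01, -1.78022754e+01, -3.43711836e-04,
        8.79503670e-03, -2.06964216e-06]), 'position': array([140.81623618, 608.19575741, 230.33830646]), 'ee_rot': array([-0.35697915, -3.12062513,  0.00325109]), 'wrist_force': array([-0.16433367,  0.68559779, -0.07979206]), 'ft_torque': array([-0.02556888, -0.01183672, -0.02423103]), 'gripper_force': 0.0, 'opening': 85.15063575688878}
scene {'fx': 452.1665426599632, 'fy': 452.1665426599632, 'cx': 249.59084653545517, 'cy': 180.55554375730392, 'xyz': array([1155.59408809, -401.41502095,  968.0763785 ]), 'orientation': array([0.64676116, 0.33609302, 0.90670614])}
side {'fx': 418.9916805333355, 'fy': 418.9916805333355, 'cx': 260.0244430789464, 'cy': 192.615112806262, 'xyz': array([377.05861019, 760.80603657, 979.41339978]), 'orientation': array([ 0.13170094, -0.99767668, -2.75543858])}
wrist {'fx': 288.40618455183323, 'fy': 288.40618455183323, 'cx': 256.0031377101692, 'cy': 191.44501454666343, 'xyz': array([ 63.48131758, 625.84568184, 372.47489499]), 'orientation': array([-0.2678093 , -0.21087018,  1.33158909])}
```

View pics/scene0.png

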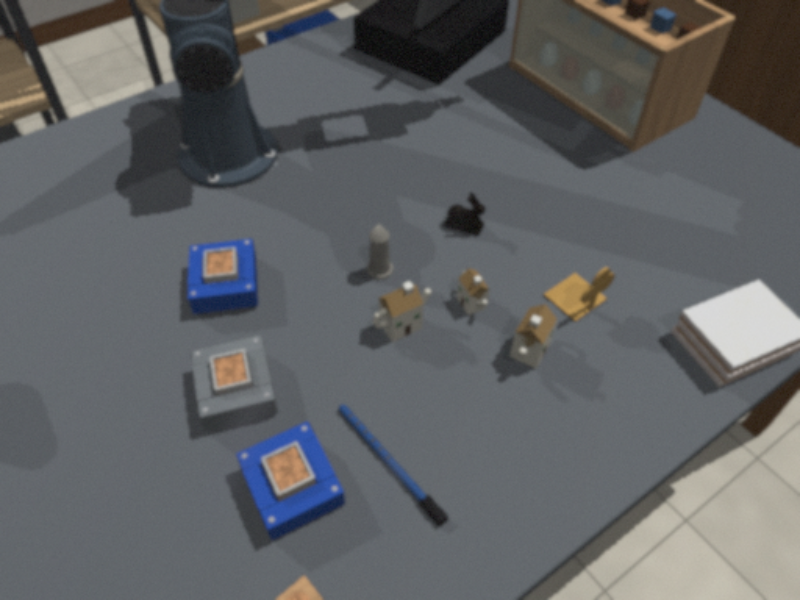

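View pics/side0.png

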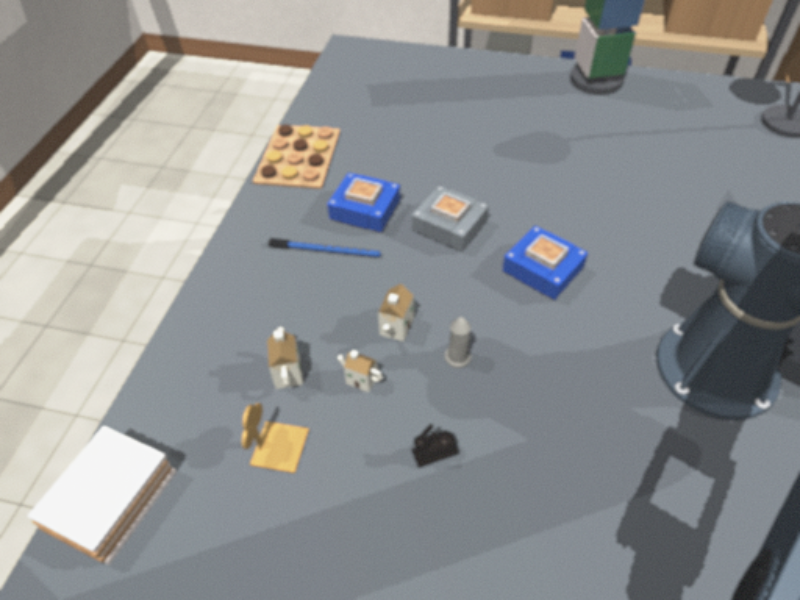

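The scene view shows the smallest teapot at about (472,290), between two larger ones at (402,310) and (533,333). The grey press is at (232,372) with blue ones on both sides. In the side view the small teapot is at (358,372) and the grey press at (450,215).

```bash
cat > m0.py <<'E'
from h import *
for n,tp,pp in(("scene",(472,290),(232,372)),("side",(358,372),(450,215))):
    P=np.load(f"{n}0.npz")["P"]; s=1.5625
    for name,(u,v),zl,r,w in(("teapot",tp,12,70,(20,62)),("presstop",pp,40,100,(42,57)),("seat",pp,40,55,(57,70))):
        u,v=int(u/s),int(v/s); c=np.nanmedian(P[v-3:v+4,u-3:u+4].reshape(-1,3),0)
        q=P.reshape(-1,3); q=q[np.isfinite(q).all(1)]
        m=(np.hypot(*(q[:,:2]-c[:2]).T)<r)&(q[:,2]>w[0])&(q[:,2]<w[1]); k=q[m]
        if len(k)<5: print(n,name,c,len(k)); continue
        rc=cv2.minAreaRect(k[:,:2].astype(np.float32))
        print(n,name,"hit",c.round(),len(k),"zmed",np.median(k[:,2]).round(1),"zmax",k[:,2].max().round(1),"mean",k.mean(0).round(1),"rect",np.round(rc[0],1),np.round(rc[1],1),round(rc[2],1))
    for nm,(u,v) in (dict(t1=(402,310),t2=(533,333),tower=(380,250),hare=(465,218),bookend=(575,297)) if n=="scene" else {}).items():
        print(nm,P[int(v/s),int(u/s)].round())
E
python3 m0.py
```

```text
scene teapot hit [620. 147.  58.] 278 zmed 47.0 zmax 62.0 mean [616.3 151.6  45.2] rect [609.9 159.1] [37.2 80.6] 81.5
scene presstop hit [ 533. -256.   60.] 1570 zmed 50.4 zmax 56.9 mean [ 536.8 -259.8   50.3] rect [ 528.7 -256.5] [112.1 128.7] 70.5
scene seat hit [ 533. -256.   60.] 541 zmed 61.3 zmax 69.6 mean [ 528.9 -256.6   61.6] rect [ 529.2 -256.5] [53.8 66.8] 70.7
t1 [595.  19.  74.]
t2 [758. 151.  84.]
tower [466.  67.  70.]
hare [461. 264.  32.]
bookend [709. 313.   7.]
side teapot hit [609. 176.  50.] 285 zmed 47.2 zmax 62.0 mean [605.4 169.5  44.9] rect [609.8 162.1] [37.8 80.6] 83.9
side presstop hit [ 526. -230.   60.] 698 zmed 50.4 zmax 56.8 mean [ 526.5 -245.9   50.2] rect [ 528.4 -256.1] [117.  126.2] 71.5
side seat hit [ 526. -230.   60.] 236 zmed 61.2 zmax 69.1 mean [ 527.8 -254.    61.7] rect [ 528.8 -255.2] [57.3 65.1] 71.8
```

View pics/wrist0.png

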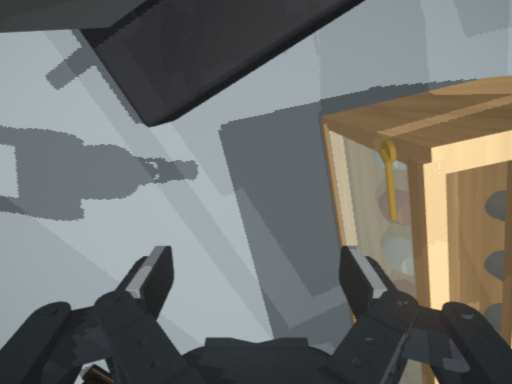

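The wrist view shows only the empty counter, the crate on the right and the fingers at the bottom edge. No job object is in view, so I'm going over to the teapot.

Call:
play_rows:
  targets:
    - {"claw":0.085,"slide":[0.03,-0.0265,0],"spin":0.5}
    - {"claw":0.085,"slide":[0.03,-0.0265,0],"spin":0.5}
    - {"claw":0.085,"slide":[0.03,-0.0265,0],"spin":0.5}
    - {"claw":0.085,"slide":[0.03,-0.0265,0],"spin":0.5}
    - {"claw":0.085,"slide":[0.03,-0.0265,0],"spin":0.5}
    - {"claw":0.085,"slide":[0.03,-0.0265,0],"spin":0.5}
    - {"claw":0.085,"slide":[0.03,-0.0265,0],"spin":0.5}
    - {"claw":0.085,"slide":[0.03,-0.0265,0],"spin":0.5}
    - {"claw":0.085,"slide":[0.03,-0.0265,0],"spin":0.5}
    - {"claw":0.085,"slide":[0.03,-0.0265,0],"spin":0.5}
    - {"claw":0.085,"slide":[0.03,-0.0265,0],"spin":0.5}
    - {"claw":0.085,"slide":[0.03,-0.0265,0],"spin":0.5}
    - {"claw":0.085,"slide":[0.03,-0.0265,0]}
    - {"claw":0.085,"slide":[0.03,-0.0265,0]}
    - {"claw":0.085,"slide":[0.03,-0.0265,0]}
    - {"claw":0.085,"slide":[0.03,-0.0265,0]}
    - {"claw":0.085,"slide":[0.03,-0.0265,0]}
    - {"claw":0.085,"slide":[0,0,0]}
    - {"claw":0.085,"slide":[0,0,0]}
  newtons: 25

```text
validation failed for argument at $.ta...
```

```bash
cat > m1.py <<'E'
from h import *
o=arm.get_obs(); i=cam("wrist"); im,d=arm.get_image("wrist"); P=cloud(i,d)
np.savez("w1.npz",im=im,d=d,P=P); cv2.imwrite("pics/w1.png",im)
M=R.from_rotvec(o["ee_rot"]).as_matrix()
print(o["time_s"],o["position"].round(1),M.round(3).tolist(),i["xyz"].round(1),rot(i).round(2).tolist())
print("centre",P[192,256],"bottom",P[280,256],"top",P[40,256])
q=P.reshape(-1,3); q=q[np.isfinite(q).all(1)]
for w in((10,20),(25,48),(53,66),(66,80)):
    k=q[(np.hypot(q[:,0]-609,q[:,1]-160)<55)&(q[:,2]>w[0])&(q[:,2]<w[1])]
    if len(k)>5:
        rc=cv2.minAreaRect(k[:,:2].astype(np.float32)); print(w,len(k),k.mean(0).round(1),np.round(rc[0],1),np.round(rc[1],1),round(rc[2],1))
E
python3 m1.py
```

```text
0.15 [140.9 608.3 230.5] [[-0.974, 0.226, -0.001], [0.226, 0.974, -0.002], [0.0, -0.002, -1.0]] [ 63.5 625.9 372.6] [[0.23, -0.93, -0.3], [0.97, 0.21, 0.07], [-0.0, -0.31, 0.95]]
centre [nan nan nan] bottom [320.0267138  566.0407429   -1.15702477] top [ 16.70503288 636.38455249  88.98594208]
```

View pics/w1.png

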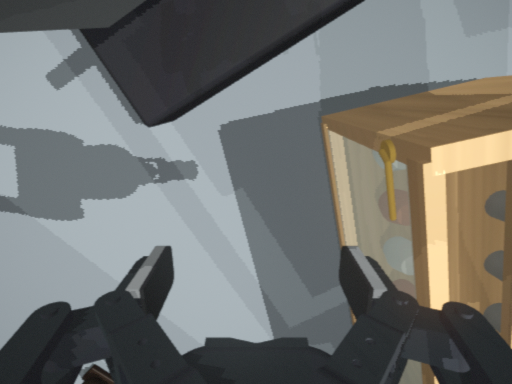

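The move was refused, probably because spin is needed in every row, so the view is unchanged. The camera looks toward the area under the TCP, so I'm aiming the hover a little before the teapot.

Call:
play_rows:
  targets:
    - {"claw":0.085,"slide":[0.03,-0.03,0],"spin":0.4}
    - {"claw":0.085,"slide":[0.03,-0.03,0],"spin":0.4}
    - {"claw":0.085,"slide":[0.03,-0.03,0],"spin":0.4}
    - {"claw":0.085,"slide":[0.03,-0.03,0],"spin":0.4}
    - {"claw":0.085,"slide":[0.03,-0.03,0],"spin":0.4}
    - {"claw":0.085,"slide":[0.03,-0.03,0],"spin":0.4}
    - {"claw":0.085,"slide":[0.03,-0.03,0],"spin":0.4}
    - {"claw":0.085,"slide":[0.03,-0.03,0],"spin":0.4}
    - {"claw":0.085,"slide":[0.03,-0.03,0],"spin":0.4}
    - {"claw":0.085,"slide":[0.03,-0.03,0],"spin":0.4}
    - {"claw":0.085,"slide":[0.03,-0.03,0],"spin":0.4}
    - {"claw":0.085,"slide":[0.03,-0.03,0],"spin":0.4}
    - {"claw":0.085,"slide":[0.03,-0.03,0],"spin":0.4}
    - {"claw":0.085,"slide":[0.03,-0.03,0],"spin":0.4}
    - {"claw":0.085,"slide":[0.03,-0.03,0],"spin":0.4}
    - {"claw":0.085,"slide":[0,0,0],"spin":0}
    - {"claw":0.085,"slide":[0,0,0],"spin":0}
  newtons: 25

```text
time_s: 1.9
position: [591.2, 158.0, 230.8]
ee_rot: [-0.197, -3.134, -0.0]
wrist_force: [-0.3, 0.6, -0.5]
opening: 85.2
gripper_force: 0.0
```

```bash
sed -i 's#pics/w1#pics/w2#;s#w1.npz#w2.npz#' m1.py; python3 m1.py
```

```text
1.9 [591.2 158.  230.8] [[-0.992, 0.125, -0.001], [0.125, 0.992, 0.0], [0.001, 0.0, -1.0]] [512.5 167.2 372.9] [[0.12, -0.94, -0.31], [0.99, 0.12, 0.04], [0.0, -0.31, 0.95]]
centre [612.56042689 154.81256069  65.36695086] bottom [734.11375744 139.53267107  55.25342977] top [ 4.49512502e+02  1.75352643e+02 -2.10010113e-01]
(10, 20) 35 [589.  163.8  15.4] [588.9 164.9] [34.3  1.3] 78.1
(25, 48) 237 [595.5 162.9  40.5] [609.  155.5] [34.8 78.4] 65.3
(53, 66) 828 [608.5 159.8  59.3] [610.7 159.7] [35.6 44.6] 78.6
(66, 80) 272 [610.7 159.8  70.2] [610.6 159.5] [ 9.9 43.9] 79.9
```

View pics/w2.png

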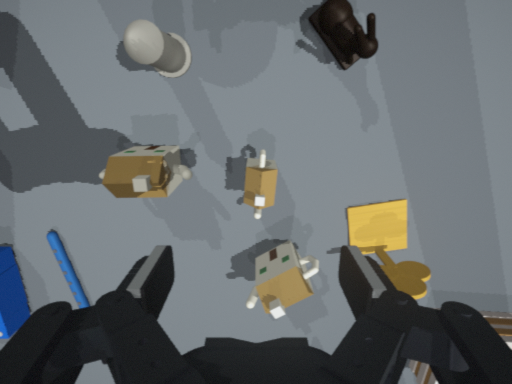

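The wrist view shows the small teapot at (260,187), with the handle up (-x) and the spout down. Its roof measures 44.6 x 35.6 mm and the ridge is at 70 mm, which matches the given sizes. Its centre is (610.6, 159.6) and its yaw about -11°. The fingers have clear room on both sides.

Call:
play_rows:
  targets:
    - {"claw":0.075,"slide":[0.01,0.001,-0.02],"spin":-2}
    - {"claw":0.075,"slide":[0.0095,0.0006,-0.02],"spin":-1.6}
    - {"claw":0.075,"slide":[0,0,-0.03],"spin":0}
    - {"claw":0.075,"slide":[0,0,-0.03],"spin":0}
    - {"claw":0.075,"slide":[0,0,-0.02],"spin":0}
    - {"claw":0.075,"slide":[0,0,-0.02],"spin":0}
    - {"claw":0.075,"slide":[0,0,-0.02],"spin":0}
    - {"claw":0.075,"slide":[0,0,-0.02],"spin":0}
    - {"claw":0.075,"slide":[0,0,-0.015],"spin":0}
    - {"claw":0.075,"slide":[0,0,-0.01],"spin":0}
    - {"claw":0.075,"slide":[0,0,-0.008],"spin":0}
    - {"claw":0.075,"slide":[0,0,0],"spin":0}
    - {"claw":0.075,"slide":[0,0,0],"spin":0}
  newtons: 30

```text
time_s: 3.25
position: [611.0, 160.6, 18.7]
ee_rot: [0.291, 3.127, 0.0]
wrist_force: [-0.5, -0.1, 0.3]
opening: 75.2
gripper_force: 0.0
```

Call:
play_rows:
  targets:
    - {"claw":0.05,"slide":[0,0,-0.001],"spin":0}
    - {"claw":0.044,"slide":[0,0,0],"spin":0}
    - {"claw":0.042,"slide":[0,0,0],"spin":0}
    - {"claw":0.04,"slide":[0,0,0],"spin":0}
    - {"claw":0.038,"slide":[0,0,0],"spin":0}
    - {"claw":0.036,"slide":[0,0,0],"spin":0}
    - {"claw":0.034,"slide":[0,0,0],"spin":0}
    - {"claw":0.03,"slide":[0,0,0],"spin":0}
    - {"claw":0.025,"slide":[0,0,0],"spin":0}
    - {"claw":0.02,"slide":[0,0,0],"spin":0}
    - {"claw":0.02,"slide":[0,0,0],"spin":0}
  newtons: 28

```text
time_s: 4.35
position: [610.8, 160.3, 17.6]
ee_rot: [0.291, 3.128, -0.0]
wrist_force: [0.2, -1.9, 3.9]
opening: 35.5
gripper_force: 28.5
```

Call:
play_rows:
  targets:
    - {"claw":0.02,"slide":[0,0,0.005],"spin":0}
    - {"claw":0.02,"slide":[0,0,0.015],"spin":0}
    - {"claw":0.02,"slide":[0,0,0.03],"spin":0}
    - {"claw":0.02,"slide":[0,0,0.03],"spin":0}
    - {"claw":0.02,"slide":[0,0,0.03],"spin":0}
    - {"claw":0.02,"slide":[0,0,0.03],"spin":0}
    - {"claw":0.02,"slide":[0,0,0.02],"spin":0}
    - {"claw":0.02,"slide":[-0.003,-0.01,0],"spin":-1}
    - {"claw":0.02,"slide":[-0.007,-0.03,0],"spin":-1}
    - {"claw":0.02,"slide":[-0.01,-0.03,0],"spin":-1}
    - {"claw":0.02,"slide":[-0.01,-0.04,0],"spin":-1}
    - {"claw":0.02,"slide":[-0.01,-0.04,0],"spin":-1}
    - {"claw":0.02,"slide":[-0.01,-0.04,0],"spin":-1}
    - {"claw":0.02,"slide":[-0.01,-0.04,0],"spin":-1}
    - {"claw":0.02,"slide":[-0.01,-0.03,0],"spin":-1}
    - {"claw":0.02,"slide":[-0.01,-0.03,0],"spin":0}
    - {"claw":0.02,"slide":[-0.002,-0.02,0],"spin":0}
    - {"claw":0.02,"slide":[0,0,0],"spin":0}
    - {"claw":0.02,"slide":[0,0,0],"spin":0}

```text
time_s: 6.25
position: [527.4, -149.6, 176.4]
ee_rot: [-0.512, -3.097, -0.002]
wrist_force: [0.3, 0.4, -2.1]
opening: 36.0
gripper_force: 28.3
```

```bash
cat > m2.py <<'E'
from h import *
import sys
o=arm.get_obs(); i=cam("wrist"); im,d=arm.get_image("wrist"); P=cloud(i,d)
cv2.imwrite(sys.argv[1],im)
M=R.from_rotvec(o["ee_rot"]).as_matrix(); t=o["position"]
print(o["time_s"],t.round(1),"yhead",np.degrees(np.arctan2(M[1,1],M[0,1])),o["opening"],o["gripper_force"],o["wrist_force"].round(1))
q=P.reshape(-1,3); q=q[np.isfinite(q).all(1)]
for w in((44,55),(57,70),(62,68)):
    k=q[(np.hypot(q[:,0]-529,q[:,1]+256)<(95 if w[0]<50 else 55))&(q[:,2]>w[0])&(q[:,2]<w[1])]
    if len(k)>5:
        rc=cv2.minAreaRect(k[:,:2].astype(np.float32)); print(w,len(k),np.round(rc[0],1),np.round(rc[1],1),round(rc[2],1),np.median(k[:,2]))
# teapot in the hand: relative to tcp
for w in((36,50),(50,62)):
    k=q[(np.hypot(q[:,0]-t[0],q[:,1]-t[1])<60)&(q[:,2]>t[2]-17+w[0]-40)&(q[:,2]<t[2]-17+w[1]-36)]
    if len(k)>5: print("held",w,len(k),k.min(0).round(1),k.max(0).round(1))
E
python3 m2.py pics/w3.png
```

```text
6.25 [ 527.4 -149.6  176.4] yhead 71.230929215361 36.04485015217211 28.31897038500756 [ 0.3  0.4 -2.1]
(44, 55) 8235 [ 531.3 -257.6] [112.7 124.6] 70.6 49.40034654650668
(57, 70) 3518 [ 531.5 -257.7] [55.3 63.4] 71.0 59.822463670821065
(62, 68) 972 [ 531.1 -257.6] [54.7 63.2] 70.0 63.41789026052902
held (36, 50) 469 [ 500.5 -159.5  157.5] [ 513.3 -125.5  173.4]
held (50, 62) 677 [ 500.4 -176.3  169.4] [ 530.9 -119.5  185.4]
```

View pics/w3.png

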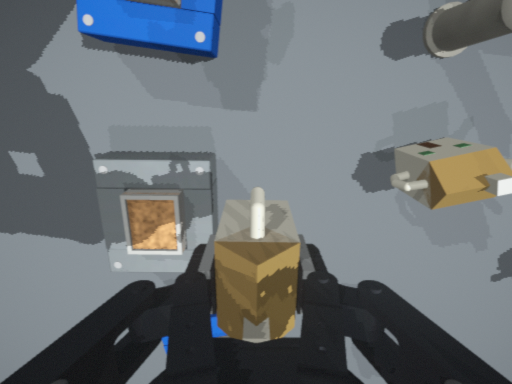

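The wrist view shows the grey press at (152,220) with its seat upright and clear, and the held teapot upright at (258,260). The seat centre reads (531.3,-257.6), yaw about -19.3°, and the floor and rim at 60 and 63.4 mm, as given.

The wrist camera is offset from the fixed ones by about 2.5 mm for both teapot and press. Taking the difference, the TCP target is (531.4,-257).

Call:
play_rows:
  targets:
    - {"claw":0.02,"slide":[0.002,-0.02,0],"spin":-0.5}
    - {"claw":0.02,"slide":[0.002,-0.03,0],"spin":0}
    - {"claw":0.02,"slide":[0,-0.03,0],"spin":0}
    - {"claw":0.02,"slide":[0,-0.02,0],"spin":0}
    - {"claw":0.02,"slide":[0,-0.0075,0],"spin":0}
    - {"claw":0.02,"slide":[0,0,-0.02],"spin":0}
    - {"claw":0.02,"slide":[0,0,-0.03],"spin":0}
    - {"claw":0.02,"slide":[0,0,-0.02],"spin":0}
    - {"claw":0.02,"slide":[0,0,-0.012],"spin":0}
    - {"claw":0.02,"slide":[0,0,-0.006],"spin":0}
    - {"claw":0.02,"slide":[0,0,0],"spin":0}
    - {"claw":0.02,"slide":[0,0,0],"spin":0}

```text
time_s: 7.5
position: [533.3, -257.2, 90.1]
ee_rot: [0.522, 3.097, -0.001]
wrist_force: [0.3, -0.1, -0.7]
opening: 35.6
gripper_force: 28.4
```

Run:
```python
from h import *
o=arm.get_obs(); print(o["position"].round(1),o["wrist_force"].round(1))
a,d=arm.get_image("scene"); b,d2=arm.get_image("side")
A=cv2.resize(a[180:300,90:220],(400,369),interpolation=cv2.INTER_CUBIC); B=cv2.resize(b[85:205,235:365],(400,369),interpolation=cv2.INTER_CUBIC)
cv2.imwrite("pics/s4.png",np.hstack([A,B]))
```

```text
[ 533.3 -257.2   90.1] [ 0.3 -0.1 -0.7]
```

View pics/s4.png

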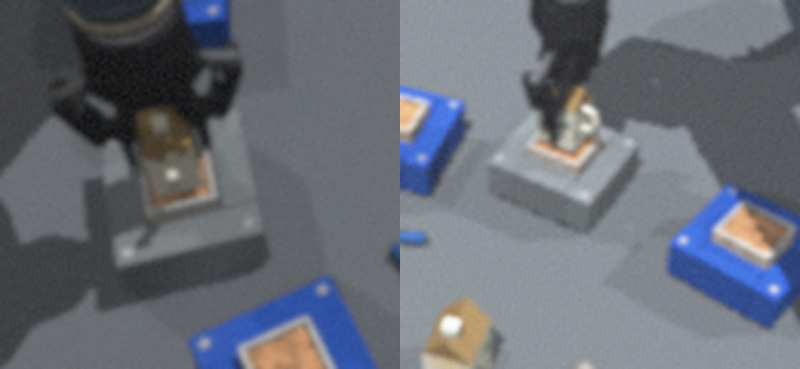

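Both views show the teapot upright above the seat recess, with cork visible round its foot. The TCP is 2 mm too far in x, so I'll correct that and lower it to just under the rim.

Call:
play_rows:
  targets:
    - {"claw":0.02,"slide":[-0.0018,0.0002,0],"spin":0}
    - {"claw":0.02,"slide":[0,0,-0.003],"spin":0}
    - {"claw":0.02,"slide":[0,0,-0.003],"spin":0}
    - {"claw":0.02,"slide":[0,0,-0.003],"spin":0}
    - {"claw":0.02,"slide":[0,0,-0.001],"spin":0}
    - {"claw":0.02,"slide":[0,0,0],"spin":0}
    - {"claw":0.02,"slide":[0,0,0],"spin":0}

```text
time_s: 8.3
position: [530.8, -256.9, 79.2]
ee_rot: [-0.523, -3.098, -0.0]
wrist_force: [-0.0, -0.1, -2.1]
opening: 35.6
gripper_force: 28.4
```

Call:
play_rows:
  targets:
    - {"claw":0.02,"slide":[0,0,-0.001],"spin":0}
    - {"claw":0.02,"slide":[0,0,-0.001],"spin":0}
    - {"claw":0.02,"slide":[0,0,-0.001],"spin":0}
    - {"claw":0.02,"slide":[0,0,-0.001],"spin":0}
    - {"claw":0.02,"slide":[0,0,-0.001],"spin":0}
    - {"claw":0.02,"slide":[0,0,-0.001],"spin":0}
    - {"claw":0.02,"slide":[0,0,0],"spin":0}
    - {"claw":0.02,"slide":[0,0,0],"spin":0}

```text
time_s: 9.1
position: [530.9, -257.0, 73.5]
ee_rot: [0.523, 3.097, -0.0]
wrist_force: [-0.5, 0.5, 0.8]
opening: 35.4
gripper_force: 28.8
```

Call:
play_rows:
  targets:
    - {"claw":0.02,"slide":[0,0,-0.0015],"spin":0}
    - {"claw":0.02,"slide":[0,0,-0.0015],"spin":0}
    - {"claw":0.02,"slide":[0,0,-0.0015],"spin":0}
    - {"claw":0.02,"slide":[0,0,-0.0015],"spin":0}
    - {"claw":0.02,"slide":[0,0,-0.0015],"spin":0}
    - {"claw":0.02,"slide":[0,0,-0.001],"spin":0}
    - {"claw":0.02,"slide":[0,0,-0.001],"spin":0}
    - {"claw":0.02,"slide":[0,0,0],"spin":0}
    - {"claw":0.02,"slide":[0,0,0],"spin":0}

```text
time_s: 10.0
position: [531.0, -256.9, 64.2]
ee_rot: [0.522, 3.097, -0.0]
wrist_force: [-1.0, 0.6, 6.4]
opening: 35.9
gripper_force: 29.2
```

```bash
cat > m3.py <<'E'
from h import *
import sys
F=[]; Z=[]
i=cam("wrist"); ims={}
W=[]
for n in range(4):
    o=arm.get_obs(); F.append(o["wrist_force"]); Z.append(o["position"]); im,d=arm.get_image("wrist"); W.append(np.where(d>0,d,np.nan))
print(o["time_s"],np.mean(F,0).round(2),np.mean(Z,0).round(2),o["gripper_force"])
c0=np.array([531.3,-257.6])
def heights(tag,P,c):
    q=P.reshape(-1,3); q=q[np.isfinite(q).all(1)]; a=np.radians(-19.3)
    r=(q[:,:2]-c)@np.array([[np.cos(a),-np.sin(a)],[np.sin(a),np.cos(a)]]); x,y=np.abs(r).T
    rim=((x>27.5)&(x<30.5)&(y<26))|((y>23.5)&(y<26.5)&(x<30)); top=((x>37)&(x<58)&(y<50))|((y>33)&(y<52)&(x<58))
    z=q[:,2]; s=lambda m:(m.sum(),np.median(z[m]).round(2))
    ok=(z>35)&(z<68)
    print(tag,"rim",s(rim&ok),"housing",s(top&ok))
    for nm,m in(("+x",r[:,0]>27),("-x",r[:,0]<-27),("+y",r[:,1]>23),("-y",r[:,1]<-23)):
        k=rim&ok&m
        if k.sum()>3: print("  ",nm,s(k))
    f=ok&(x<26)&(y<22)&(z<56); print("  floor",s(f) if f.sum()>3 else f.sum())
heights("wrist",cloud(i,np.nanmean(W,0)),c0)
for n in("scene","side"):
    D=[]
    for _ in range(4):
        im,d=arm.get_image(n); D.append(np.where(d>0,d,np.nan)); ims[n]=im
    heights(n,cloud(cam(n),np.nanmean(D,0)),np.array([528.9,-256]))
a,b=ims["scene"],ims["side"]
A=cv2.resize(a[180:300,90:220],(400,369),interpolation=cv2.INTER_CUBIC); B=cv2.resize(b[85:205,235:365],(400,369),interpolation=cv2.INTER_CUBIC)
cv2.imwrite(sys.argv[1],np.hstack([A,B])); cv2.imwrite(sys.argv[1].replace(".png","w.png"),im if 0 else arm.get_image("wrist")[0])
E
python3 m3.py pics/s5.png
```

```text
10.15 [-1.13  1.1   6.81] [ 530.95 -256.95   64.2 ] 29.201856181025505
wrist rim (np.int64(814), np.float64(50.08)) housing (np.int64(12592), np.float64(49.44))
   -x (np.int64(410), np.float64(50.08))
   +y (np.int64(231), np.float64(50.12))
   -y (np.int64(241), np.float64(50.07))
  floor (np.int64(739), np.float64(46.37))
scene rim (np.int64(77), np.float64(50.7)) housing (np.int64(741), np.float64(50.47))
   +x (np.int64(42), np.float64(50.26))
   +y (np.int64(22), np.float64(51.1))
   -y (np.int64(19), np.float64(50.98))
  floor (np.int64(77), np.float64(48.09))
side rim (np.int64(41), np.float64(51.07)) housing (np.int64(348), np.float64(50.73))
   +x (np.int64(6), np.float64(51.34))
   -x (np.int64(18), np.float64(50.87))
   +y (np.int64(19), np.float64(51.2))
  floor (np.int64(44), np.float64(51.11))
```

View pics/s5.png

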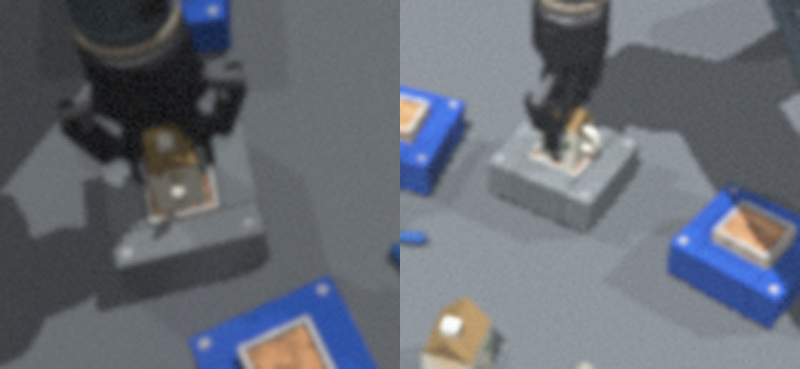

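View pics/s5w.png

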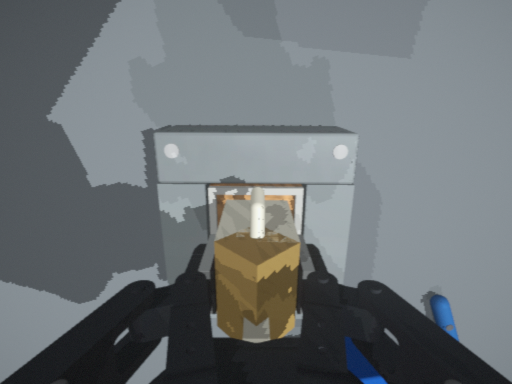

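The views show the teapot upright inside the rim, with the rim about 0.3–0.6 mm proud of the housing and a force of about 7 N. I'll press 0.5 mm further and hold it there for about four seconds.

Call:
play_rows:
  targets:
    - {"claw":0.02,"slide":[0,0,-0.0005],"spin":0}
    - {"claw":0.02,"slide":[0,0,0],"spin":0}
    - {"claw":0.02,"slide":[0,0,0],"spin":0}
    - {"claw":0.02,"slide":[0,0,0],"spin":0}
    - {"claw":0.02,"slide":[0,0,0],"spin":0}

```text
time_s: 11.15
position: [530.9, -256.9, 63.7]
ee_rot: [0.523, 3.097, -0.0]
wrist_force: [-1.5, 0.9, 6.6]
opening: 35.4
gripper_force: 29.2
```

```bash
python3 m3.py pics/s6.png
```

```text
11.3 [-1.02  0.67  6.89] [ 530.96 -256.94   63.76] 29.205160145647824
wrist rim (np.int64(813), np.float64(49.66)) housing (np.int64(12633), np.float64(49.46))
   -x (np.int64(410), np.float64(49.66))
   +y (np.int64(232), np.float64(49.67))
   -y (np.int64(239), np.float64(49.66))
  floor (np.int64(749), np.float64(45.95))
scene rim (np.int64(79), np.float64(50.31)) housing (np.int64(741), np.float64(50.54))
   +x (np.int64(45), np.float64(49.89))
   +y (np.int64(23), np.float64(50.32))
   -y (np.int64(16), np.float64(50.46))
  floor (np.int64(76), np.float64(47.44))
side rim (np.int64(36), np.float64(50.55)) housing (np.int64(357), np.float64(50.61))
   +x (np.int64(5), np.float64(50.38))
   -x (np.int64(16), np.float64(50.45))
   +y (np.int64(17), np.float64(50.93))
  floor (np.int64(45), np.float64(50.31))
```

The rim is flush within 0.2 mm in all three cameras, so I'm holding.

Call:
play_rows:
  targets:
    - {"claw":0.02,"slide":[0,0,0],"spin":0}
    - {"claw":0.02,"slide":[0,0,0],"spin":0}
    - {"claw":0.02,"slide":[0,0,0],"spin":0}
    - {"claw":0.02,"slide":[0,0,0],"spin":0}
    - {"claw":0.02,"slide":[0,0,0],"spin":0}
    - {"claw":0.02,"slide":[0,0,0],"spin":0}
    - {"claw":0.02,"slide":[0,0,0],"spin":0}
    - {"claw":0.02,"slide":[0,0,0],"spin":0}
    - {"claw":0.02,"slide":[0,0,0],"spin":0}
    - {"claw":0.02,"slide":[0,0,0],"spin":0}
    - {"claw":0.02,"slide":[0,0,0],"spin":0}
    - {"claw":0.02,"slide":[0,0,0],"spin":0}
    - {"claw":0.02,"slide":[0,0,0],"spin":0}
    - {"claw":0.02,"slide":[0,0,0],"spin":0}
    - {"claw":0.02,"slide":[0,0,0],"spin":0}
    - {"claw":0.02,"slide":[0,0,0],"spin":0}
    - {"claw":0.02,"slide":[0,0,0],"spin":0}
    - {"claw":0.02,"slide":[0,0,0],"spin":0}
    - {"claw":0.02,"slide":[0,0,0],"spin":0}
    - {"claw":0.02,"slide":[0,0,0],"spin":0}

```text
time_s: 13.8
position: [530.9, -256.9, 63.8]
ee_rot: [0.522, 3.097, -0.0]
wrist_force: [-1.5, 0.7, 6.7]
opening: 35.7
gripper_force: 29.2
```

Call:
play_rows:
  targets:
    - {"claw":0.02,"slide":[0,0,0],"spin":0}
    - {"claw":0.02,"slide":[0,0,0],"spin":0}
    - {"claw":0.02,"slide":[0,0,0],"spin":0}
    - {"claw":0.02,"slide":[0,0,0],"spin":0}
    - {"claw":0.02,"slide":[0,0,0],"spin":0}
    - {"claw":0.02,"slide":[0,0,0],"spin":0}
    - {"claw":0.02,"slide":[0,0,0],"spin":0}
    - {"claw":0.02,"slide":[0,0,0],"spin":0}
    - {"claw":0.02,"slide":[0,0,0],"spin":0}
    - {"claw":0.02,"slide":[0,0,0],"spin":0}
    - {"claw":0.02,"slide":[0,0,0],"spin":0}
    - {"claw":0.02,"slide":[0,0,0],"spin":0}
    - {"claw":0.02,"slide":[0,0,0],"spin":0}
    - {"claw":0.02,"slide":[0,0,0],"spin":0}
    - {"claw":0.02,"slide":[0,0,0],"spin":0}
    - {"claw":0.02,"slide":[0,0,0],"spin":0}
    - {"claw":0.02,"slide":[0,0,0],"spin":0}
    - {"claw":0.02,"slide":[0,0,0],"spin":0}

```text
time_s: 15.6
position: [531.0, -257.0, 63.8]
ee_rot: [0.523, 3.097, -0.0]
wrist_force: [-0.7, 1.7, 7.1]
opening: 35.1
gripper_force: 29.2
```

```bash
python3 m3.py pics/s7.png | head -2; python3 -c "
from workcell import arm
print(arm.hand_in())"
```

```text
15.75 [-1.11  0.66  7.07] [ 530.95 -256.95   63.76] 29.20523534528911
wrist rim (np.int64(819), np.float64(49.68)) housing (np.int64(12630), np.float64(49.47))
the job is handed in; nothing more can be done
None
```

The job is handed in with the arm still holding the teapot in the grey press: the seat rim was flush to about 0.2 mm for over 4 s at about 7 N push, and the grip read at most 29.2 N.

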